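# Present lead blanks on the telescoping stand

## Task

With the scoop, scoop up lead balls from the oblong terracotta dish and tip at least three of the five into the cup of the lowered stand, without touching a ball with the fingers or dropping one beside the dish or the cup; then stand the scoop upright on the shelf and let go of it. Next pinch the wooden grip beside the cup so that its button is pressed in, draw the loaded cup up past the first stop to the second stop, and finish while still holding it up there, because it sinks back if released. Leave the other objects on the shelf where they are.

Things in the scene. Friction and masses are not known exactly. Their poses are not given: they have to be found in the camera images.
- dish: oblong terracotta dish fixed to the shelf, 196 (x) x 84 (y) x 38 mm tall; origin at the centre of its underside. Inside: flat floor 150 x 68 mm, 10 mm above the shelf; both x ends of the inside slope up and outward at 60 deg from level, from x = +-75 mm. The balls start on the floor in its +x (far) half, none nearer than x = 5 mm
- scoop: loose scoop, about 0.16 kg, standing on the shelf: brass pan 66 (x) x 62 (y) mm, floor 1.5 mm thick, open at the front (+x) where the floor edge is the lip, walls 3 mm thick, 30 mm tall at the sides (ending 21 mm short of the lip), 40 mm at the back; upright wooden handle at the back, 128 mm tall. Origin on the underside, 33 mm behind the lip; z up along the handle
- scoop_grip (a point): grip point on the scoop handle axis, at x = -36 mm, y = 0, z = 106 mm of the scoop; here the handle is 20 mm wide along the scoop y and 16 mm along x, and wood from z = 68 to 128 mm
- scoop_lip (a point): middle of the lip, the lower front edge of the pan (x = 33 mm of the scoop)
- ball0_center (a point): centre of one of five equal plain lead balls, 18 mm in diameter, 34 g
- ball1_center (a point): centre of one of five equal plain lead balls, 18 mm in diameter, 34 g
- ball2_center (a point): centre of one of five equal plain lead balls, 18 mm in diameter, 34 g
- ball3_center (a point): centre of one of five equal plain lead balls, 18 mm in diameter, 34 g
- ball4_center (a point): centre of one of five equal plain lead balls, 18 mm in diameter, 34 g
- stand: telescoping stand, fixed to the shelf: iron base plate 130 (x) x 150 (y) x 6 mm, brass tube 34 mm wide in its middle; origin at the centre of its underside, z up. On its tubes it carries a round cup (over the origin) and, 105 mm to its +y side on a level arm, an upright wooden grip
- cup_floor (a point): centre of the inner floor of the round aluminium cup, 85 mm above the shelf when the stand is down; inner radius 40 mm, outer 44 mm, walls rising to 35 mm above this floor (rim 120 mm above the shelf when down)
- grip_centre (a point): point inside the wooden grip, on its axis at the height of its button: 136 mm above the shelf when down, rising with the lift. The grip is an upright block 28 mm along the stand x, 26 mm along the stand y, from 59 mm below to 22 mm above this point
- button (a point): centre of the outer face of the round brass button, 18 mm wide, that stands 8 mm out of the grip -x face and is pushed along the stand +x. Pinching the grip along the stand x axis, one finger on the button and one on the plain +x face, pushes it in (1 mm stays out); pinching along y does not
- lift (a joint): height of the cup and grip above fully down, m: 0 is down, 0.05 the first stop, 0.10 the second stop (end of travel, a hard stop). With the button out it is locked when down and at the first stop; with the button kept in it runs freely past both. Above the first stop nothing locks it: weight and a spring (together 6 to 10 N loaded) draw it back down as soon as it is let go
- trigger (a joint): how far the button is pushed in, m: 0 out, 0.007 fully in (2 N at first, 5 N fully in); it unlocks beyond about 0.0045
- weight: bystander: blackened iron weight with a waist and knob, 60 mm wide, 70 mm tall, 0.75 kg; origin at the centre of its underside
- tamp: bystander: turned wooden tamp standing up, 44 mm wide, 98 mm tall; origin at the centre of its underside
- bulla: bystander: flat lead disc, 44 mm wide, 9 mm thick; origin at the centre of its underside
- die: bystander: brass seal die standing on its face, 38 mm wide, 58 mm tall; origin at the centre of its underside
- saucer: bystander: round empty terracotta saucer, 84 mm wide, 22 mm tall; origin at the centre of its underside
- jar: bystander: glass jar with a lid, 60 mm wide, 75 mm tall; origin at the centre of its underside
Not all that is in view belongs to the job. Of the things that look like the stand, the smaller one is meant. What is shaped like the scoop but purple is not meant.

How it is judged (in metres and radians):
On the way, in this order (a step that is already met when the one before it is completed fails the run):
1. at least three balls lie in the cup while the stand is down ((distance between each of ball0_center, ball1_center, ball2_center and cup_floor below 0.042 m or distance between each of ball0_center, ball1_center, ball3_center and cup_floor below 0.042 m or distance between each of ball0_center, ball1_center, ball4_center and cup_floor below 0.042 m or distance between each of ball0_center, ball2_center, ball3_center and cup_floor below 0.042 m or distance between each of ball0_center, ball2_center, ball4_center and cup_floor below 0.042 m or distance between each of ball0_center, ball3_center, ball4_center and cup_floor below 0.042 m or distance between each of ball1_center, ball2_center, ball3_center and cup_floor below 0.042 m or distance between each of ball1_center, ball2_center, ball4_center and cup_floor below 0.042 m or distance between each of ball1_center, ball3_center, ball4_center and cup_floor below 0.042 m or distance between each of ball2_center, ball3_center, ball4_center and cup_floor below 0.042 m) and value of joint lift below 0.008 m), for 0.2 s.
2. the scoop stands upright on the shelf, let go, the stand still down (height (world z) of scoop below 0.006 m and angle between scoop's own z axis and vertical below 0.15 rad and contact force between the fingers and scoop below 0.2 N and value of joint lift below 0.008 m), for 0.2 s.
3. the cup has been drawn up past the first stop (value of joint lift above 0.058 m and contact force between the fingers and stand above 1 N), for 0.1 s.
At the end, for the whole second after the job is handed in: The lift is within 6 mm of its second stop (above 94 of 100 mm) and is held there by the fingers alone, with at least three balls lying in the cup (centres within 42 mm of the middle of its floor); the scoop stands upright on the shelf (within 0.15 rad), untouched by the fingers (value of joint lift above 0.094 m and contact force between the fingers and stand above 2 N and contact force between scoop and stand below 0.2 N and (distance between each of ball0_center, ball1_center, ball2_center and cup_floor below 0.042 m or distance between each of ball0_center, ball1_center, ball3_center and cup_floor below 0.042 m or distance between each of ball0_center, ball1_center, ball4_center and cup_floor below 0.042 m or distance between each of ball0_center, ball2_center, ball3_center and cup_floor below 0.042 m or distance between each of ball0_center, ball2_center, ball4_center and cup_floor below 0.042 m or distance between each of ball0_center, ball3_center, ball4_center and cup_floor below 0.042 m or distance between each of ball1_center, ball2_center, ball3_center and cup_floor below 0.042 m or distance between each of ball1_center, ball2_center, ball4_center and cup_floor below 0.042 m or distance between each of ball1_center, ball3_center, ball4_center and cup_floor below 0.042 m or distance between each of ball2_center, ball3_center, ball4_center and cup_floor below 0.042 m) and height (world z) of scoop below 0.006 m and angle between scoop's own z axis and vertical below 0.15 rad and contact force between the fingers and scoop below 0.2 N); the arm keeps its last pose, push and grip.
It fails at once if a ball is touched by the fingers (contact force between the fingers and ball0 above 0.3 N or contact force between the fingers and ball1 above 0.3 N or contact force between the fingers and ball2 above 0.3 N or contact force between the fingers and ball3 above 0.3 N or contact force between the fingers and ball4 above 0.3 N).
It fails at once if a ball falls onto the shelf or the base plate of the stand (height (world z) of any of ball0_center, ball1_center, ball2_center, ball3_center, ball4_center below 0.0165 m).
It fails at once if a bystander is moved more than 30 mm (distance of any of weight, tamp, bulla, die, saucer, jar from where it was at the start of the episode above 0.03 m).
It also fails if it takes over 72 s, if anything falls off the work surface, if the arm or the gripper's body presses on something with over 40 N, if the wrist force passes 120 N, or if a joint passes its speed limit or range.

## Robot

A 7-joint arm with a two-finger parallel gripper is mounted at the origin on the work surface. World frame = base frame: x ahead of the robot, y to its left, z up, the work surface at z = 0. Lengths are in mm, angles in degrees, forces in N, time in s.
With the tool pointing down it reaches from about 400 to 925 mm from the base axis. Payload 5.6 kg.
Tool frame: the origin (TCP) lies on the centre line of the jaws, within the pads' length; the fingertips stand 25 mm ahead of it and the grasp point (between the pads) lies 6 mm ahead of it (arm.tcp_to_tips is the distance from the TCP to the fingertips, in mm); z points along the fingers, y is the line along which they close (so a half turn about z gives the same grasp; the last joint's range is limited). The gripper opens to 85 mm and grips with 20 to 120 N. Pads are 22 mm wide; open, the fingers measure 114 mm over their backs; the gripper's body (76 mm by 85 mm) begins 54 mm behind the grasp point. The pads swing forward as they close: fully open they stand 13 mm farther back than shut.
Start: joints at [74.255, 26.786, -0.665, 91.828, 0.344, 61.387, -3.226], TCP at [149.283, -632.631, 256.29] pointing down, gripper open.
Joint ranges: [-144.91, 144.91], [-17.63, 115.5], [-89.93, 88.59], [15.96, 139.68], [-74.01, 254.01], [8.47, 105.57], [-167.45, 167.45]. Speed limits (degrees/s): [147.25, 147.25, 180, 180, 180, 180, 180].

## Interface

Orientations are given as a 3x3 rotation matrix whose columns are the frame's x, y, z axes.
In Python, from cell import arm gives the robot as it stands.
- The arm moves only by the shell command python3 -m inch 'ROWS' [FORCE]. ROWS is JSON, a list of rows, each a list of 3 entries, a list of its own where there are three numbers: the turn, a rotation vector about the tool's x, y, z in degrees, then the shift along the tool's x, y, z in cm, then the finger opening in cm, from 0 to 8.54. In form: [[[rx, ry, rz], [dx, dy, dz], jaw], ...]. A call has 1 to 20 rows; each row is the pose to reach, as a shift and turn from the pose commanded when the call began, along the tool's axes at that moment; what a row does not reach only later rows make up. A row lasts 1/8 s, in which the tool goes at most 62.5 mm and 10.7 degrees, less where a joint would pass 70% of its speed; a pose out of reach is approached as far as the arm can. A call with a gripper value outside its range is refused whole. The fingers move at their own pace and stop on an object; FORCE is the grip in N (left out, the last holds). Time passes only in rows, so rows that repeat a pose let the fingers close. It gives the time, the measured TCP pose, the force, the opening and the grip force at its end, in the units of the state.
- arm.state(): the state, without advancing time (a new reading comes with each control period).
- arm.get_image(name): name is "scene" or "top" or "wrist"; returns the picture (420x560x3 uint8, blue, green, red); there is no depth.
- arm.camera_info(name): a dict with "K" (3x3 intrinsics, pixels), "R" (3x3) and "t" (3): a world point X has camera coordinates R X + t. Camera axes: x right, y down, z forward; pixel columns grow to the right and rows downward; lengths in mm; the calibration is good to about 2 mm. A picture is of the moment at which its call begins: read the wrist's pose just before it. camera_info takes no time and is no camera call; for the wrist camera it gives the pose at the moment of the call.
- arm.close_job(): hands the job in; it is judged then, once.
The state is a dict: "t": time; "joints": joint angles; "joint_velocities": joint speeds; "joint_efforts": joint torques, N m; "position": TCP position; "ee_rot": TCP orientation; "contact_force": force on the tool from outside, world axes, zero at the start; "moment": the same for the moment, N m; "grip_width": finger opening in mm; "grasp_force": force on a finger pad.
Only numpy, scipy, OpenCV 4.12 (cv2) and the standard library are available. Lean on these libraries where they do the work, as an engineer would, in place of code of your own. Each camera call takes 0.05 s, during which the arm holds its last target. There are 200 camera calls.

## Working session

There is one attempt and no reset: what is moved stays moved. The work goes in short steps, Python scripts to look and compute and a shell command to move; the robot and the scene stay as the last step left them, time stands still between calls to the robot, and variables do not carry over. Pictures are saved under pics/ and viewed, at most 10 in all, crops included, and the job is handed in when it is done.

```bash
ls; mkdir -p pics; python3 - <<'E'
from cell import arm
import cv2,numpy as np
s=arm.state();print({k:np.round(v,2).tolist() for k,v in s.items()})
for n in("scene","top"):
    i=arm.camera_info(n);print(n,np.round(i["K"],1).tolist(),np.round(i["R"],3).tolist(),np.round(i["t"],1).tolist())
    cv2.imwrite(f"pics/{n}0.png",cv2.resize(arm.get_image(n),(800,600),interpolation=cv2.INTER_CUBIC))
E
```

```text
pics
{'t': 0.0, 'joints': [74.25, 26.84, -0.66, 91.88, 0.34, 61.39, -3.23], 'joint_velocities': [-0.09, 0.02, 0.06, 0.07, -0.06, 0.02, -0.09], 'joint_efforts': [0.0, -53.24, 0.02, -25.13, 0.01, 0.01, 0.0], 'position': [149.15, -632.1, 255.3], 'ee_rot': [[0.97, 0.23, -0.0], [0.23, -0.97, 0.0], [-0.0, -0.0, -1.0]], 'contact_force': [0.29, 0.02, 0.61], 'moment': [0.04, 0.04, -0.01], 'grasp_force': 0.0, 'grip_width': 85.51}
scene [[389.0, 0.0, 278.4], [0.0, 389.0, 210.0], [0.0, 0.0, 1.0]] [[0.653, 0.757, -0.015], [0.468, -0.419, -0.778], [-0.595, 0.501, -0.628]] [-412.0, -142.2, 1257.0]
top [[388.1, 0.0, 278.7], [0.0, 388.1, 206.2], [0.0, 0.0, 1.0]] [[-0.115, -0.993, 0.001], [-0.971, 0.112, -0.211], [0.21, -0.026, -0.977]] [105.2, 563.4, 911.1]
```

View pics/scene0.png

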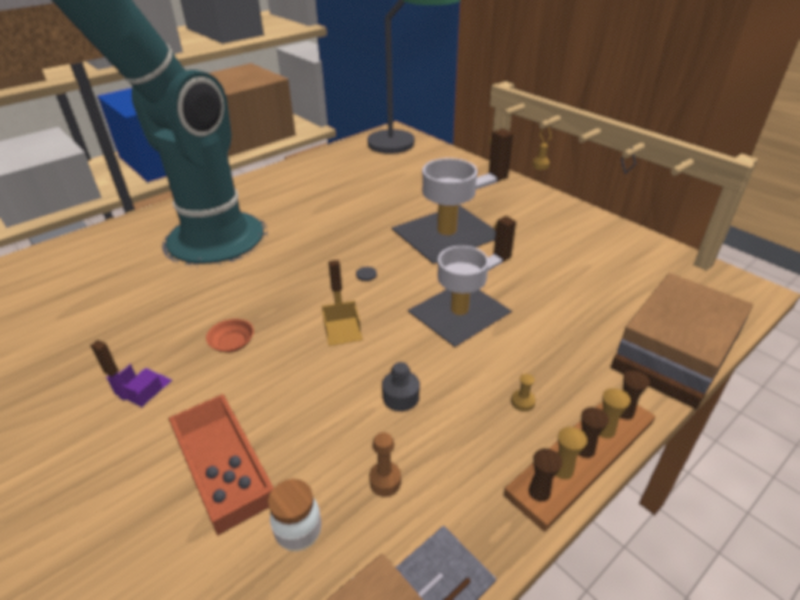

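View pics/top0.png

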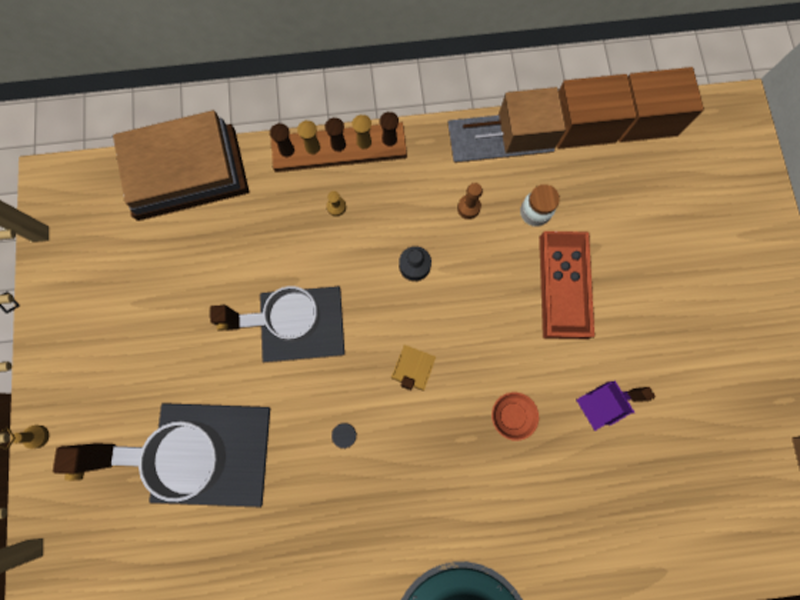

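```bash
cat > h.py <<'E'
from cell import arm
import cv2,numpy as np
def P(n):
    i=arm.camera_info(n) if isinstance(n,str) else n
    return np.array(i["K"]),np.array(i["R"]),np.array(i["t"])
def sc(u): return (np.array(u,float)+.5)*.7-.5
def plane(n,u,z):
    K,R,t=P(n);d=R.T@np.linalg.solve(K,[*u,1]);c=-R.T@t
    return c+d*(z-c[2])/d[2]
def tri(obs):
    A=[];b=[]
    for n,u in obs:
        K,R,t=P(n);d=R.T@np.linalg.solve(K,[*u,1]);d/=np.linalg.norm(d);c=-R.T@t
        M=np.eye(3)-np.outer(d,d);A.append(M);b.append(M@c)
    A=np.vstack(A);b=np.hstack(b);x=np.linalg.lstsq(A,b,rcond=None)[0]
    return x,np.linalg.norm(A@x-b)
def proj(n,X):
    K,R,t=P(n);p=K@(R@np.array(X,float)+t);return p[:2]/p[2]
E
python3 - <<'E'
from h import *
np.set_printoptions(precision=1,suppress=True)
for k,a,b in [("handletop",(335,264),(408,382)),("griptop",(507,221),(220,314)),("cuprimctr",(463,256),(291,313)),("biggrip",(500,134),(80,457)),("bigcup",(449,170),(180,459)),("weighttop",(400,370),(415,254)),("tamptop",(384,440),(475,190)),("jartop",(291,500),(545,198)),("saucer",(230,333),(516,415))]:
    print(k,*tri([("scene",sc(a)),("top",sc(b))]))
print("dish rim",[plane("top",sc(u),38) for u in [(541,233),(589,232),(594,338),(544,339)]])
print("pan floor",[plane("top",sc(u),0) for u in [(407,346),(435,353),(423,390),(392,379)]])
print("plate",[plane("top",sc(u),6) for u in [(261,291),(341,287),(344,354),(263,361)]])
print("bigplate",[plane("top",sc(u),6) for u in [(163,404),(270,408),(263,506),(150,503)]])
print("balls",[plane("top",sc(u),19) for u in [(558,256),(577,256),(567,266),(559,275),(578,275)]])
print("bulla,die",plane("top",sc((344,435)),9),plane("top",sc((336,205)),20))
E
```

```text
handletop [416.6  43.5 124.2] 1.297430972586418
griptop [553.7 324.2 156.6] 2.7290398625911494
cuprimctr [548.7 219.3 126.8] 2.9472135915422113
biggrip [363.6 513.7 206.8] 4.878540389375977
bigcup [341.6 391.6 158.2] 0.8279994827348012
weighttop [639.    0.9  66.8] 2.7392091146124766
tamptop [ 736.7 -114.    94.8] 1.3112324074498949
jartop [ 716.2 -242.    71.3] 0.6527049432100398
saucer [ 344.  -138.7   25.5] 0.7618351169174885
dish rim [array([ 661.8, -234.3,   38. ]), array([ 653.6, -322.4,   38. ]), array([ 459.4, -294.4,   38. ]), array([ 467.8, -206.5,   38. ])]
pan floor [array([487.7,  33.7,   0. ]), array([469.1, -15.4,   0. ]), array([405.7,  14.5,   0. ]), array([431.5,  67.6,   0. ])]
plate [array([619.6, 290.7,   6. ]), array([610.2, 142.7,   6. ]), array([485.6, 148.9,   6. ]), array([489.8, 295.2,   6. ])]
bigplate [array([434.1, 476.3,   6. ]), array([405.4, 288.2,   6. ]), array([242.7, 311. ,   6. ]), array([269.8, 502.7,   6. ])]
balls [array([ 619.7, -264. ,   19. ]), array([ 615.7, -299. ,   19. ]), array([ 598.8, -277.1,   19. ]), array([ 583.6, -259.4,   19. ]), array([ 579.6, -294.2,   19. ])]
bulla,die [344.1 162.    9. ] [766.4 136.2  20. ]
```

```bash
cat >> h.py <<'E'
from scipy.spatial.transform import Rotation as Ro
np.set_printoptions(precision=2,suppress=True)
def frame(yaw,pitch=0):
    # tool R: tool x along heading yaw, tool down; pitch>0 = lip down about scoop y
    S=Ro.from_euler('zy',[yaw,pitch],degrees=True).as_matrix()
    return S@np.diag([1,-1,-1.])
def rel(p,R,name=""):
    s=arm.state();R0=np.array(s["ee_rot"]);p0=np.array(s["position"])
    print(name,"turn",Ro.from_matrix(R0.T@R).as_rotvec(degrees=True),"shift cm",R0.T@(np.array(p)-p0)/10)
E
python3 - <<'E'
from h import *
K,R,t=P("wrist");s=arm.state();R0=np.array(s["ee_rot"]);c=-R.T@t
print(K.tolist(),R0.T@R.T,R0.T@(c-s["position"]),[a for a in dir(arm) if a[0]!='_'])
rel([430,-380,260],R0,'a');rel([450,10,300],frame(-25),'b')
E
```

```text
[[372.6520326068768, 0.0, 276.2300025092323], [0.0, 372.6520326068768, 211.30092867131168], [0.0, 0.0, 1.0]] [[-0.   -0.97 -0.26]
 [ 1.    0.   -0.  ]
 [ 0.   -0.26  0.97]] [  65.2     0.81 -118.07] ['MotionError', 'camera_info', 'close_job', 'get_image', 'state', 'tcp_to_tips']
a turn [0. 0. 0.] shift cm [ 33.13 -18.09  -0.43]
b turn [-0.09  0.04 38.28] shift cm [ 44.03 -55.6   -4.37]
```

```bash
python3 -m inch '[[[0,0,10],[8,-4.5,0],8.5],[[0,0,20],[16,-9,-1],8.5],[[0,0,30],[24,-13,-2],8.5],[[0,0,38],[30,-16.5,-3],8.5],[[0,0,38],[33,-20,-4.4],8.5],[[0,0,38],[36,-28,-4.4],8.5],[[0,0,38],[38,-34,-4.4],8.5],[[0,0,38],[40,-40,-4.4],8.5],[[0,0,38],[42,-46,-4.4],8.5],[[0,0,38],[43,-51,-4.4],8.5],[[0,0,38],[44,-55.6,-4.4],8.5],[[0,0,38],[44,-55.6,-4.4],8.5],[[0,0,38],[44,-55.6,-4.4],8.5],[[0,0,38],[44,-55.6,-4.4],8.5]]'
python3 - <<'E'
from h import *
import pickle
pickle.dump(arm.camera_info("wrist"),open("w1.pkl","wb"))
cv2.imwrite("pics/w1.png",cv2.resize(arm.get_image("wrist"),(800,600),interpolation=cv2.INTER_CUBIC))
print(arm.state()["position"])
E
```

```text
t: 1.85
position: [449.6, 9.2, 300.0]
ee_rot: [[0.908, -0.418, -0.001], [-0.418, -0.908, -0.0], [-0.0, 0.001, -1.0]]
contact_force: [0.6, 0.4, 0.3]
grip_width: 84.7
grasp_force: 0.0
[449.68   8.39 299.98]
```

View pics/w1.png

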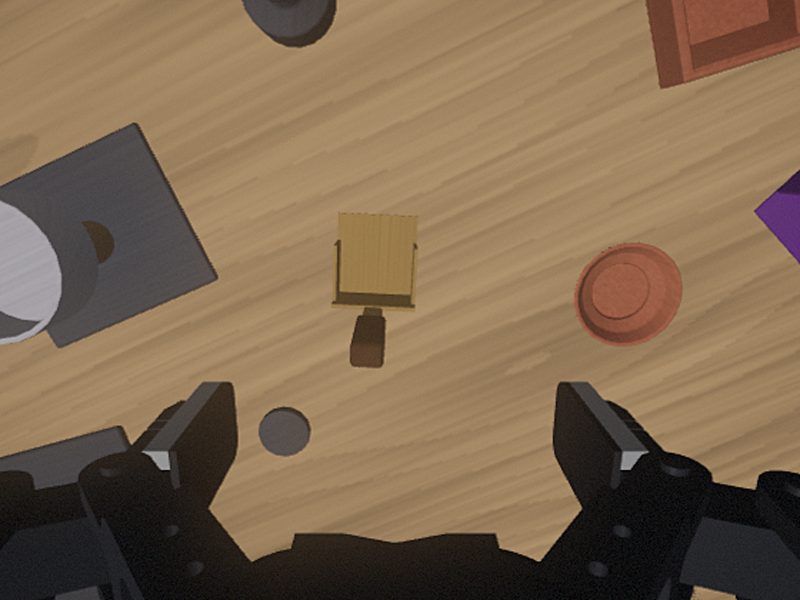

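```bash
python3 - <<'E'
from h import *
import pickle
w=pickle.load(open("w1.pkl","rb"))
a,b=[plane(w,sc(u),1.5) for u in[(338,213),(418,217)]]
l=(a+b)/2;d=b-a;yaw=np.degrees(np.arctan2(d[1],d[0]))+90
print("lip",a,b,l,np.linalg.norm(d),"yaw",yaw)
h=plane(w,sc((367,355)),128);print("handle top",h)
print("tri", tri([(w,sc((367,355))),("scene",sc((335,264))),("top",sc((408,382)))]))
print("tri lip",tri([(w,sc((378,215))),("top",sc((421,349.5)))]))
c=np.cos(np.radians(yaw));s=np.sin(np.radians(yaw))
g=l+np.array([-69*c,-69*s,0]);print("grip from lip",g)
q=[plane(w,sc(u),6) for u in[(135,123),(217,278),(58,347)]];print("plate",q,[np.degrees(np.arctan2(*(q[i+1]-q[i])[[1,0]])) for i in(0,1)])
print("dish",plane(w,sc((662,87)),38))
m=(g+h)/2
rel([m[0],m[1],160],frame(yaw),"pre");rel([m[0],m[1],112],frame(yaw),"grasp")
E
```

```text
lip [490.43  38.25   1.5 ] [461.69 -16.85   1.5 ] [476.06  10.7    1.5 ] 62.1501557318244 yaw -27.54814007262874
handle top [415.88  41.74 128.  ]
tri (array([415.92,  43.2 , 124.24]), np.float64(2.1636238175845346))
tri lip (array([476.98,   9.86,  13.18]), np.float64(0.04466184874958208))
grip from lip [414.89  42.61   1.5 ]
plate [array([611.83, 144.15,   6.  ]), array([484.94, 147.34,   6.  ]), array([488.95, 294.73,   6.  ])] [np.float64(178.55714264785627), np.float64(88.44041911060788)]
dish [ 476.44 -199.88   38.  ]
pre turn [0.04 0.02 2.74] shift cm [-4.52 -1.64 14.  ]
grasp turn [0.04 0.02 2.74] shift cm [-4.52 -1.64 18.8 ]
```

```bash
python3 -m inch '[[[0,0,2.7],[-4.5,-1.6,5],8.5],[[0,0,2.7],[-4.5,-1.6,10],8.5],[[0,0,2.7],[-4.5,-1.6,14],8.5],[[0,0,2.7],[-4.5,-1.6,17],8.5],[[0,0,2.7],[-4.5,-1.6,18.8],8.5],[[0,0,2.7],[-4.5,-1.6,18.8],8.5],[[0,0,2.7],[-4.5,-1.6,18.8],5],[[0,0,2.7],[-4.5,-1.6,18.8],3],[[0,0,2.7],[-4.5,-1.6,18.8],1],[[0,0,2.7],[-4.5,-1.6,18.8],1],[[0,0,2.7],[-4.5,-1.6,18.8],1],[[0,0,2.7],[-4.5,-1.6,18.8],1],[[0,0,2.7],[-4.5,-1.6,18.8],1]]' 80
```

```text
t: 3.52
position: [416.1, 43.0, 112.9]
ee_rot: [[0.888, -0.46, 0.001], [-0.46, -0.888, -0.0], [0.001, -0.0, -1.0]]
contact_force: [-0.8, -0.3, 7.0]
grip_width: 18.8
grasp_force: 78.7
```

```bash
cat >> h.py <<'E'
G=np.array([-36,0,113.])  # TCP in scoop frame
def tcp_for_lip(lip,yaw,pitch):
    R=frame(yaw,pitch);S=R@np.diag([1,-1,-1.])
    return np.array(lip,float)+S@(G-np.array([33,0,0])),R
def lipnow():
    s=arm.state();R=np.array(s["ee_rot"]);S=R@np.diag([1,-1,-1.])
    return s["position"]+S@(np.array([33,0,0])-G)
CUP=np.array([551,219,85.])
def cuplip(back,z,yaw,pitch):
    c,s=np.cos(np.radians(yaw)),np.sin(np.radians(yaw))
    return tcp_for_lip([CUP[0]-back*c,CUP[1]-back*s,z],yaw,pitch)
E
python3 - <<'E'
from h import *
s=arm.state()
rel(np.array(s["position"])+[60,40,200],np.array(s["ee_rot"]),"lift")
for p in(0,20,40):
    rel(*cuplip(10,200,20,p),f"test{p}");print(cuplip(10,200,20,p)[0])
E
```

```text
lift turn [0. 0. 0.] shift cm [  3.5   -6.32 -19.99]
test0 turn [  0.01  -0.06 -47.42] shift cm [ -1.45 -16.03 -20.01]
[476.76 191.98 313.  ]
test20 turn [ -1.32 -20.59 -46.92] shift cm [  2.33 -17.99 -21.54]
[519.32 191.98 328.36]
test40 turn [ -2.65 -41.1  -45.43] shift cm [  6.34 -20.07 -21.52]
[564.57 191.98 328.24]
```

```bash
sed -i "s/'zy'/'ZY'/" h.py; python3 - <<'E'
from h import *
for p in(0,20,40):
    rel(*cuplip(10,200,20,p),f"test{p}");print(cuplip(10,200,20,p)[0])
E
```

```text
test0 turn [  0.01  -0.06 -47.42] shift cm [ -1.45 -16.03 -20.01]
[476.76 191.98 313.  ]
test20 turn [ -8.27 -18.9  -46.93] shift cm [  1.45 -19.18 -21.68]
[516.99 206.62 329.78]
test40 turn [-16.53 -37.71 -45.44] shift cm [  4.56 -22.56 -21.79]
[560.19 222.34 330.92]
```

```bash
python3 -m inch '[[[0,0,0],[0,0,-3],1],[[0,0,0],[0,0,-8],1],[[0,0,0],[0,0,-13],1],[[0,0,-10],[0,-3,-18],1],[[0,0,-20],[-0.5,-7,-20],1],[[0,0,-30],[-1,-11,-20],1],[[0,0,-40],[-1.4,-14,-20],1],[[0,0,-47.4],[-1.4,-16,-20],1],[[-4.1,-9.5,-47.2],[0,-17.6,-20.8],1],[[-8.3,-18.9,-46.9],[1.4,-19.2,-21.7],1],[[-12.4,-28.4,-46.2],[3,-20.9,-21.7],1],[[-16.5,-37.7,-45.4],[4.6,-22.6,-21.8],1],[[-16.5,-37.7,-45.4],[4.6,-22.6,-21.8],1],[[-16.5,-37.7,-45.4],[4.6,-22.6,-21.8],1]]'; python3 - <<'E'
from h import *
print(lipnow(),arm.state()["joints"],arm.state()["t"])
E
```

```text
t: 5.28
position: [553.0, 216.1, 355.3]
ee_rot: [[0.806, 0.313, -0.502], [0.276, -0.95, -0.15], [-0.523, -0.018, -0.852]]
contact_force: [0.1, -0.2, -3.7]
grip_width: 19.1
grasp_force: 78.7
[551.9  218.19 222.88] [-34.31  34.5   18.75  73.84 -10.37 104.96 -86.98] 5.275
```

```bash
python3 - <<'E'
from h import *
p,R=cuplip(12,125,20,28);rel(p,R);print(p)
E
```

```text
turn [-1.75  3.54 -1.01] shift cm [ 3.36 -0.11  9.45]
[532.33 212.2  257.17]
```

```bash
python3 -m inch '[[[-0.9,1.8,-0.5],[1.7,0,4],1],[[-1.7,3.5,-1],[3.4,-0.1,8],1],[[-1.7,3.5,-1],[3.4,-0.1,9.4],1],[[-1.7,3.5,-1],[3.4,-0.1,9.4],1],[[-1.7,3.5,-1],[3.4,-0.1,9.4],1]]'; python3 - <<'E'
from h import *
print(lipnow(),arm.state()["joints"],arm.state()["t"])
p,R=cuplip(12,125,20,28);rel(p,R);print(p)
E
```

```text
t: 5.9
position: [534.4, 212.5, 261.3]
ee_rot: [[0.832, 0.341, -0.437], [0.303, -0.94, -0.158], [-0.465, -0.001, -0.885]]
contact_force: [0.1, -0.0, -2.7]
grip_width: 19.0
grasp_force: 78.6
[542.44 215.61 129.18] [-35.54  34.45  17.4   84.92  -9.18  89.95 -86.36] 5.9
 turn [-0.08 -0.3  -0.01] shift cm [ 0.01 -0.04  0.46]
[532.33 212.2  257.17]
```

```bash
python3 - <<'E'
from h import *
rel([540,150,320],frame(5,10),'mid');rel([570,-110,320],frame(-8.2,0),'view')
E
```

```text
mid turn [ 4.79 17.6  14.23] shift cm [-4.16  6.06 -4.45]
view turn [ 6.74 27.15 27.62] shift cm [-9.53 31.52 -1.67]
```

```bash
python3 -m inch '[[[2.4,8.8,7],[-2,1.5,-3.5],1],[[4.8,17.6,14],[-4,5,-5],1],[[6,22,20],[-6,10,-4],1],[[6.7,27.1,27.6],[-8,15,-3],1],[[6.7,27.1,27.6],[-9,20,-2],1],[[6.7,27.1,27.6],[-9.5,25,-1.7],1],[[6.7,27.1,27.6],[-9.5,29,-1.7],1],[[6.7,27.1,27.6],[-9.5,31.5,-1.7],1],[[6.7,27.1,27.6],[-9.5,31.5,-1.7],1],[[6.7,27.1,27.6],[-9.5,31.5,-1.7],1],[[6.7,27.1,27.6],[-9.5,31.5,-1.7],1]]'
python3 - <<'E'
from h import *
import pickle
pickle.dump(arm.camera_info("wrist"),open("w2.pkl","wb"))
im=arm.get_image("wrist");cv2.imwrite("pics/w2r.png",im)
cv2.imwrite("pics/w2.png",cv2.resize(im,(800,600),interpolation=cv2.INTER_CUBIC))
print(lipnow())
E
```

```text
t: 7.28
position: [569.5, -108.1, 319.2]
ee_rot: [[0.99, -0.14, -0.003], [-0.14, -0.99, -0.001], [-0.003, 0.001, -1.0]]
contact_force: [0.1, -0.2, -1.7]
grip_width: 18.7
grasp_force: 78.8
[ 637.49 -117.93  205.96]
```

View pics/w2.png

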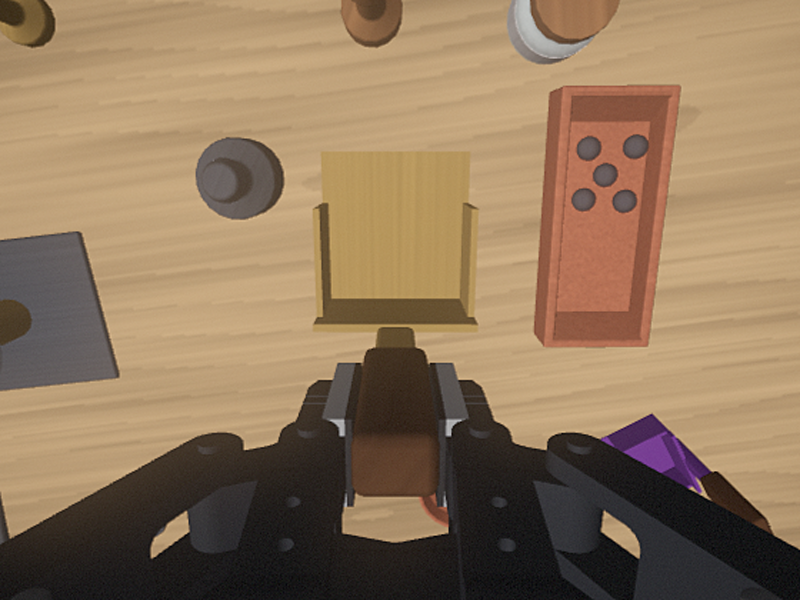

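```bash
python3 - <<'E'
from h import *
import pickle
w=pickle.load(open("w2.pkl","rb"))
def rect(px,z,n):
    q=np.array([plane(w,sc(u),z) for u in px]);e=[q[(i+1)%4]-q[i] for i in range(4)]
    print(n,q[:,:2].tolist(),"ctr",q.mean(0),"len",[np.linalg.norm(x) for x in e],"ang",[np.degrees(np.arctan2(x[1],x[0])) for x in e])
rect([(563,87),(680,86),(648,346),(545,346)],38,"rim")
rect([(570,121),(650,121),(630,311),(558,311)],10,"floor")
z=lipnow()[2]
a,b=[plane(w,sc(u),z+1.5) for u in[(321,152),(469,152)]];print("lip",(a+b)/2,np.linalg.norm(a-b),np.degrees(np.arctan2(*(b-a)[[1,0]]))+90,lipnow())
print("balls",[plane(w,sc(u),19) for u in[(588,148),(635,147),(605,174),(583,200),(624,201)]])
E
```

```text
rim [[665.1003285847278, -241.21375104172998], [654.3215121802209, -322.3128174680454], [463.09832366296905, -297.06414487738977], [474.5317098027198, -215.9954656637663]] ctr [ 564.26 -269.15   38.  ] len [np.float64(81.81223293800255), np.float64(192.88287454902408), np.float64(81.87095375077799), np.float64(192.22996743974832)] ang [np.float64(-97.57076849610662), np.float64(172.47830586310525), np.float64(81.97233029145234), np.float64(-7.5382538121848075)]
floor [[642.2903296709216, -253.7411123351955], [633.7872823942474, -314.02789071154825], [484.39881877882, -295.22956952318356], [492.7980812101686, -235.67513191369363]] ctr [ 563.32 -274.67   10.  ] len [np.float64(60.88347444084337), np.float64(150.56656315689352), np.float64(60.143816376858666), np.float64(150.57991897474767)] ang [np.float64(-98.02823059508842), np.float64(172.8278735447278), np.float64(81.97223452581312), np.float64(-6.890719030788549)]
lip [ 636.66 -118.39  207.46] 61.4575300048489 -8.028160437842033 [ 637.49 -117.93  205.96]
balls [array([ 620.86, -263.29,   19.  ]), array([ 616.64, -298.42,   19.  ]), array([ 599.9 , -275.28,   19.  ]), array([ 582.62, -257.71,   19.  ]), array([ 577.42, -289.09,   19.  ])]
```

```bash
cat >> h.py <<'E'
D=np.array([563.5,-269.5]);DY=-7.7
def dlip(lx,ly,z,pitch,yaw=DY):
    c,s=np.cos(np.radians(DY)),np.sin(np.radians(DY))
    return tcp_for_lip([D[0]+c*lx-s*ly,D[1]+s*lx+c*ly,z],yaw,pitch)
def where():
    l=lipnow();c,s=np.cos(np.radians(DY)),np.sin(np.radians(DY));d=l[:2]-D
    R=np.array(arm.state()["ee_rot"]);f=arm.state()["contact_force"]
    print("dish-local lip",c*d[0]+s*d[1],-s*d[0]+c*d[1],l[2],"yaw",np.degrees(np.arctan2(R[1,0],R[0,0])),"pitch",np.degrees(-np.arcsin(R[2,0])),"F",f,"t",arm.state()["t"],"w",arm.state()["grip_width"])
E
python3 - <<'E'
from h import *
where();rel(*dlip(3,0,60,3),"above");rel(*dlip(3,0,10,3),"in")
E
```

```text
dish-local lip 53.015035670436475 160.11482236454856 205.9566684402911 yaw -8.026445646381662 pitch 0.1627558921950636 F [ 0.46  0.41 -1.6 ] t 7.325 w 19.15233400881943
above turn [ 0.07 -2.84 -0.33] shift cm [-4.3  16.07 14.3 ]
in turn [ 0.07 -2.84 -0.33] shift cm [-4.29 16.06 19.3 ]
```

```bash
python3 -m inch '[[[0,-1,0],[-2,4,0],1],[[0,-2.8,-0.3],[-4.3,9,2],1],[[0,-2.8,-0.3],[-4.3,14,7],1],[[0,-2.8,-0.3],[-4.3,16.1,12],1],[[0,-2.8,-0.3],[-4.3,16.1,14.3],1],[[0,-2.8,-0.3],[-4.3,16.1,14.3],1],[[0,-2.8,-0.3],[-4.3,16.1,14.3],1]]'
python3 - <<'E'
from h import *
import pickle
where();w=arm.camera_info("wrist")
im=arm.get_image("wrist");cv2.imwrite("pics/w3.png",cv2.resize(im,(800,600),interpolation=cv2.INTER_CUBIC))
rel(*dlip(3,0,11,3),"in")
E
```

```text
t: 8.2
position: [504.9, -262.5, 177.6]
ee_rot: [[0.99, -0.135, -0.05], [-0.135, -0.991, 0.005], [-0.05, 0.002, -0.999]]
contact_force: [0.1, -0.6, -1.2]
grip_width: 19.1
grasp_force: 78.9
dish-local lip 4.255827689770217 -1.2518687227407532 61.31729500546369 yaw -7.744348382043259 pitch 2.8522088612137506 F [ 0.11 -0.62 -1.16] t 8.2 w 19.095521506418
in turn [ 0.13 -0.2  -0.05] shift cm [ 0.13 -0.11  5.05]
```

View pics/w3.png

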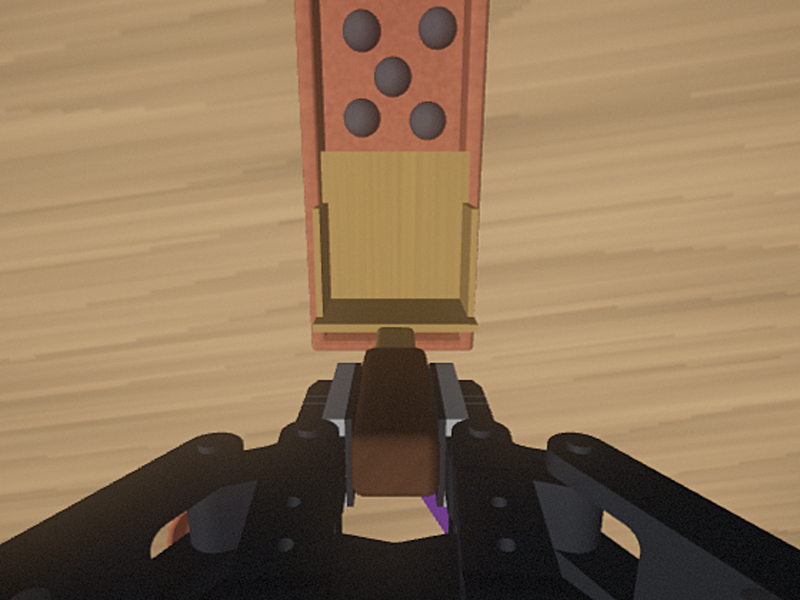

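```bash
python3 -m inch '[[[0,0,0],[0,0,1.2],1],[[0,0,0],[0,0,2.4],1],[[0,0,0],[0,0,3.6],1],[[0,0,0],[0,0,4.5],1],[[0,0,0],[0,0,4.9],1],[[0,0,0],[0,0,4.9],1],[[0,0,0],[0,0,4.9],1]]'
python3 -c "
from h import *
where()"
```

```text
t: 9.12
position: [501.4, -262.9, 127.7]
ee_rot: [[0.989, -0.136, -0.051], [-0.136, -0.991, 0.005], [-0.051, 0.002, -0.999]]
contact_force: [-0.7, -0.4, -0.9]
grip_width: 19.1
grasp_force: 79.1
dish-local lip 0.7070386913940363 -2.149338477208947 11.34167554129722 yaw -7.835097191671829 pitch 2.935889481691784 F [-0.68 -0.45 -0.85] t 9.125 w 19.094444290531936
```

```bash
python3 -m inch '[[[0,0,0],[0,-0.05,0.15],1],[[0,0,0],[0.6,-0.05,0.12],1],[[0,0,0],[1.2,-0.05,0.1],1],[[0,0,0],[1.8,-0.05,0.06],1],[[0,0,0],[2.4,-0.05,0.03],1],[[0,0,0],[3,-0.05,0],1],[[0,0,0],[3.6,-0.05,-0.03],1],[[0,0,0],[4.2,-0.05,-0.06],1],[[0,0,0],[4.8,-0.05,-0.09],1],[[0,0,0],[5.4,-0.05,-0.13],1]]'
python3 -c "
from h import *
where()"
```

```text
t: 10.38
position: [555.0, -269.8, 126.3]
ee_rot: [[0.989, -0.136, -0.052], [-0.136, -0.991, 0.005], [-0.052, 0.002, -0.999]]
contact_force: [-2.3, -0.8, 5.7]
grip_width: 18.9
grasp_force: 79.9
dish-local lip 54.679996075781325 -1.8423018508779672 9.886450922768674 yaw -7.83979739196811 pitch 2.9756610198673483 F [-2.34 -0.8   5.66] t 10.375 w 18.931251649709075
```

```bash
python3 -m inch '[[[0,0,0],[0.5,0,-0.03],1],[[0,0,0],[1,0,-0.05],1],[[0,0,0],[1.5,0,-0.08],1],[[0,0,0],[1.8,0,-0.1],1],[[0,0,0],[1.8,0,-0.1],1]]'
python3 - <<'E'
from h import *
where()
im=arm.get_image("wrist");cv2.imwrite("pics/w4.png",cv2.resize(im,(800,600),interpolation=cv2.INTER_CUBIC)[:420])
E
```

```text
t: 11.0
position: [573.0, -272.2, 126.2]
ee_rot: [[0.989, -0.136, -0.051], [-0.136, -0.991, 0.005], [-0.052, 0.002, -0.999]]
contact_force: [-1.5, -0.1, 4.7]
grip_width: 19.2
grasp_force: 79.9
dish-local lip 72.84471906472174 -1.8360882000474206 9.84079867956406 yaw -7.832622024424454 pitch 2.9548176287113024 F [-1.54 -0.06  4.74] t 11.0 w 19.22719382197184
```

View pics/w4.png

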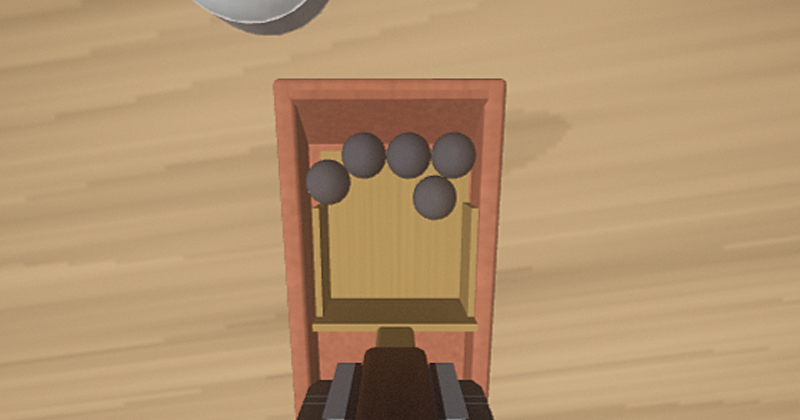

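```bash
python3 - <<'E'
from h import *
for lx,z,p in[(75.5,9.8,3),(76,11.5,0),(76.5,16,-3.5),(77,21,-7),(77,28,-12),(77,35,-17),(75,40,-20),(72,70,-20),(70,110,-20),(60,150,-20)]:
    rel(*dlip(lx,-1.8,z,p,-7.83),f"{p}")
E
```

```text
3 turn [ 0.12 -0.05 -0.01] shift cm [ 0.28  0.02 -0.02]
0 turn [ 0.12  2.95 -0.  ] shift cm [-0.26  0.02  0.19]
-3.5 turn [0.12 6.45 0.  ] shift cm [-0.89  0.02  0.21]
-7 turn [0.12 9.95 0.  ] shift cm [-1.49  0.02  0.22]
-12 turn [ 0.12 14.95  0.01] shift cm [-2.36  0.02  0.33]
-17 turn [ 0.12 19.95  0.02] shift cm [-3.15  0.02  0.5 ]
-20 turn [ 0.12 22.95  0.02] shift cm [-3.8   0.02  0.56]
-20 turn [ 0.12 22.95  0.02] shift cm [-4.25  0.03 -2.42]
-20 turn [ 0.12 22.95  0.02] shift cm [-4.66  0.04 -6.41]
-20 turn [ 0.12 22.95  0.02] shift cm [ -5.86   0.05 -10.35]
```

```bash
python3 -m inch '[[[0,0,0],[0.3,0,-0.02],1],[[0,0,0],[0.3,0,-0.02],1],[[0,3,0],[-0.25,0,0.15],1],[[0,6.5,0],[-0.9,0,0.18],1],[[0,10,0],[-1.5,0,0.2],1],[[0,15,0],[-2.35,0,0.3],1],[[0,20,0],[-3.15,0,0.48],1],[[0,23,0],[-3.8,0,0.54],1],[[0,23,0],[-3.8,0,0.54],1],[[0,23,0],[-3.8,0,0.54],1]]'
python3 - <<'E'
from h import *
where()
im=arm.get_image("wrist");cv2.imwrite("pics/w5.png",cv2.resize(im,(800,600),interpolation=cv2.INTER_CUBIC)[:420])
E
```

```text
t: 12.3
position: [535.1, -266.9, 122.3]
ee_rot: [[0.931, -0.136, 0.338], [-0.127, -0.991, -0.048], [0.342, 0.002, -0.94]]
contact_force: [0.0, -0.1, -2.7]
grip_width: 19.0
grasp_force: 78.8
dish-local lip 74.99277664872679 -1.5782243365472066 39.640794148220905 yaw -7.7787802055061785 pitch -19.972900108163046 F [ 0.   -0.13 -2.67] t 12.3 w 18.956941233752143
```

View pics/w5.png

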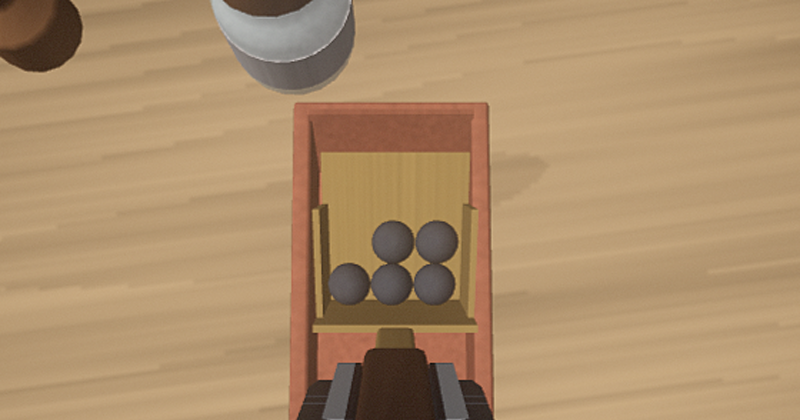

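```bash
python3 - <<'E'
from h import *
rel(*dlip(70,-1.8,180,-20,-7.83),"up");print(dlip(70,-1.8,180,-20,-7.83)[0])
p,R=tcp_for_lip([600,-80,190],-2,-18);print(p);rel(p,R,"m1")
p,R=tcp_for_lip([580,80,190],8,-18);print(p);rel(p,R,"m2")
p,R=cuplip(12,190,20,-17);print(p);rel(p,R,"pre")
E
```

```text
up turn [ 0.11 -0.    0.08] shift cm [  4.29   0.08 -13.36]
[ 530.11 -266.56  262.59]
[499.52 -76.49 276.15]
m1 turn [ 2.01 -1.99 -5.43] shift cm [ -0.5  -18.34 -16.59]
[480.44  66.01 276.15]
m2 turn [  5.26  -1.97 -14.89] shift cm [ -4.08 -32.2  -17.92]
[446.67 181.03 277.89]
pre turn [  8.94  -2.91 -26.32] shift cm [ -8.62 -43.13 -19.79]
```

```bash
python3 -m inch '[[[0,0,0],[0.2,0,-1],1],[[0,0,0],[1,0,-3],1],[[0,0,0],[2,0,-6],1],[[0,0,0],[3,0,-9],1],[[0.2,-0.2,-0.5],[3.7,-0.6,-11.5],1],[[0.5,-0.5,-1.5],[3.5,-3,-13.5],1],[[1,-1,-2.7],[2.5,-7,-15],1],[[1.5,-1.5,-4],[1,-12,-16],1],[[2,-2,-5.5],[-0.5,-17,-16.5],1],[[3,-2,-8.5],[-1.8,-22,-17],1],[[4,-2,-11.5],[-3,-27,-17.5],1],[[5.3,-2,-15],[-4.1,-32,-17.9],1],[[6.5,-2.3,-19],[-5.6,-36,-18.5],1],[[7.7,-2.6,-23],[-7,-39.5,-19.2],1],[[8.5,-2.8,-25],[-8,-42,-19.6],1],[[8.9,-2.9,-26.3],[-8.6,-43.1,-19.8],1],[[8.9,-2.9,-26.3],[-8.6,-43.1,-19.8],1],[[8.9,-2.9,-26.3],[-8.6,-43.1,-19.8],1]]'
python3 - <<'E'
from h import *
where();print(lipnow())
for b,z,p in[(14,155,-15),(14,130,-8),(14,122,0),(13,118,8),(12,116,16),(11,114,24),(11,113,32),(11,113,38)]: rel(*cuplip(b,z,20,p),f"{p}")
im=arm.get_image("wrist");cv2.imwrite("pics/w6.png",cv2.resize(im,(800,600),interpolation=cv2.INTER_CUBIC)[:420])
E
```

```text
t: 14.6
position: [446.6, 179.4, 278.2]
ee_rot: [[0.9, 0.339, 0.276], [0.324, -0.941, 0.098], [0.293, 0.001, -0.956]]
contact_force: [-0.6, -0.2, -3.7]
grip_width: 18.7
grasp_force: 78.9
dish-local lip -88.0970750591555 474.81977021403725 190.31073394965762 yaw 19.81065417183995 pitch -17.014535416955113 F [-0.57 -0.2  -3.74] t 14.6 w 18.736706014142044
[539.82 212.84 190.31]
-15 turn [ 0.11 -2.01 -0.18] shift cm [-0.76 -0.16  3.1 ]
-8 turn [ 0.1  -9.01 -0.19] shift cm [-0.04 -0.16  4.78]
0 turn [  0.09 -17.01  -0.2 ] shift cm [ 1.48 -0.17  4.97]
8 turn [  0.07 -25.01  -0.2 ] shift cm [ 3.27 -0.17  5.05]
16 turn [  0.06 -33.01  -0.21] shift cm [ 5.15 -0.18  5.19]
24 turn [  0.04 -41.01  -0.21] shift cm [ 7.03 -0.19  5.59]
32 turn [  0.03 -49.01  -0.22] shift cm [ 8.8  -0.19  6.12]
38 turn [  0.02 -55.01  -0.22] shift cm [10.09 -0.2   6.61]
```

View pics/w6.png

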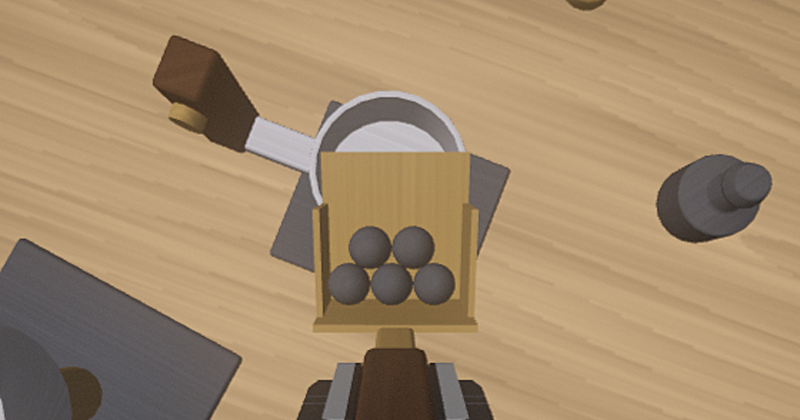

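```bash
python3 - <<'E'
from h import *
print("far rim outer",plane("wrist",sc((389,91)),120),"left/right",plane("wrist",sc((310,170)),120),plane("wrist",sc((467,150)),120))
import h
h.CUP[:2]=CUP[:2]
for b,z,p in[(6,155,-15),(4,140,-8),(3,131,0),(3,126,5),(3,123,10),(3,121,15),(3,118,20),(3,115,28),(5,113,36)]: rel(*cuplip(b,z,20,p),f"{p}")
E
```

```text
far rim outer [591.33 234.25 120.  ] left/right [535.11 260.22 120.  ] [574.84 182.61 120.  ]
-15 turn [ 0.11 -2.02 -0.19] shift cm [-0.   -0.16  3.34]
-8 turn [ 0.09 -9.02 -0.2 ] shift cm [ 1.2  -0.16  4.12]
0 turn [  0.08 -17.02  -0.2 ] shift cm [ 2.79 -0.17  4.43]
5 turn [  0.07 -22.02  -0.21] shift cm [ 3.77 -0.17  4.67]
10 turn [  0.06 -27.02  -0.21] shift cm [ 4.83 -0.18  4.82]
15 turn [  0.05 -32.02  -0.21] shift cm [ 5.93 -0.18  4.97]
20 turn [  0.04 -37.02  -0.22] shift cm [ 6.99 -0.18  5.32]
28 turn [  0.03 -45.02  -0.22] shift cm [ 8.73 -0.19  5.92]
36 turn [  0.01 -53.02  -0.23] shift cm [10.24 -0.2   6.61]
```

```bash
python3 -m inch '[[[0,-1,0],[0,-0.1,1],1],[[0,-2,0],[0,-0.2,3.3],1],[[0,-6,0],[0.6,-0.2,3.7],1],[[0,-9,0],[1.2,-0.2,4.1],1],[[0,-13,0],[2,-0.2,4.3],1],[[0,-17,0],[2.8,-0.2,4.4],1],[[0,-19.5,0],[3.3,-0.2,4.5],1],[[0,-22,0],[3.8,-0.2,4.7],1],[[0,-24.5,0],[4.3,-0.2,4.75],1],[[0,-27,0],[4.8,-0.2,4.8],1],[[0,-29.5,0],[5.4,-0.2,4.9],1],[[0,-32,0],[5.9,-0.2,5],1],[[0,-34.5,0],[6.5,-0.2,5.2],1],[[0,-37,0],[7,-0.2,5.3],1],[[0,-41,0],[7.9,-0.2,5.6],1],[[0,-45,0],[8.7,-0.2,5.9],1],[[0,-49,0],[9.5,-0.2,6.2],1],[[0,-53,0],[10.2,-0.2,6.6],1],[[0,-53,0],[10.2,-0.2,6.6],1],[[0,-53,0],[10.2,-0.2,6.6],1]]'
python3 - <<'E'
from h import *
where();print(lipnow())
for n in("scene","wrist"):
    im=arm.get_image(n);cv2.imwrite(f"pics/p_{n}.png",im)
a=cv2.imread("pics/p_scene.png")[130:270,250:400];b=cv2.imread("pics/p_wrist.png")
cv2.imwrite("pics/p.png",np.hstack([cv2.resize(a,(400,373),interpolation=cv2.INTER_CUBIC),cv2.resize(b,(400,373))]))
E
```

```text
t: 17.15
position: [555.7, 222.2, 244.6]
ee_rot: [[0.762, 0.341, -0.551], [0.275, -0.94, -0.2], [-0.586, 0.001, -0.81]]
contact_force: [-0.5, -0.3, -1.5]
grip_width: 19.1
grasp_force: 79.1
dish-local lip -82.7918792739243 481.28136002270503 112.56813752580982 yaw 19.877771876075904 pitch 35.90283636083654 F [-0.47 -0.31 -1.51] t 17.15 w 19.109443681717732
[545.94 218.53 112.57]
```

View pics/p.png

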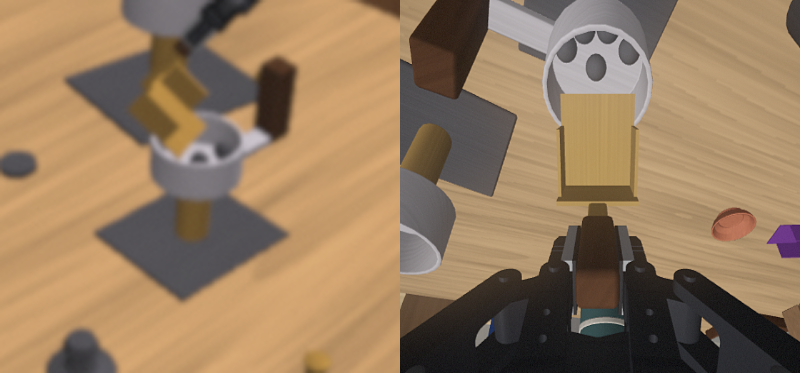

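```bash
python3 - <<'E'
from h import *
p=np.array(arm.state()["position"])
rel(p+[-10,-5,90],frame(20,30),"up");rel([480,150,320],frame(0,5),"mid");rel([416,43,200],frame(-27.5,0),"above");rel([416,43,118],frame(-27.5,0),"low")
E
```

```text
up turn [-0.02  5.87 -0.08] shift cm [-6.17  0.13 -6.64]
mid turn [ 7.06 30.55 18.89] shift cm [-12.1    4.23  -0.43]
above turn [14.85 33.76 45.82] shift cm [-12.9   12.1   14.95]
low turn [14.85 33.76 45.82] shift cm [-8.1 12.1 21.6]
```

```bash
python3 -m inch '[[[0,3,0],[-3,0,-3.5],1],[[0,6,0],[-6.2,0.1,-6.6],1],[[2,14,5],[-8.5,1.5,-5],1],[[4.5,22,11],[-10.5,3,-2.5],1],[[7,30,18.5],[-12,4.2,-0.4],1],[[9,32,26],[-12.2,6.5,4],1],[[11.5,33,34],[-12.5,9,8],1],[[14,33.5,42],[-12.7,11,12],1],[[14.85,33.76,45.8],[-12.9,12.1,15],1],[[14.85,33.76,45.8],[-12.9,12.1,15],1],[[14.85,33.76,45.8],[-11,12.1,17.6],1],[[14.85,33.76,45.8],[-9.3,12.1,20],1],[[14.85,33.76,45.8],[-8.1,12.1,21.6],1],[[14.85,33.76,45.8],[-8.1,12.1,21.6],1],[[14.85,33.76,45.8],[-8.1,12.1,21.6],1]]'
python3 -c "
from h import *
where();rel([416,43,113.3],frame(-27.5),'down')"
```

```text
t: 19.12
position: [417.1, 43.6, 119.1]
ee_rot: [[0.888, -0.46, 0.001], [-0.46, -0.888, 0.0], [0.001, -0.001, -1.0]]
contact_force: [-0.4, 0.1, -1.8]
grip_width: 18.9
grasp_force: 78.8
dish-local lip -121.94642088546183 267.403576989424 6.17909079052383 yaw -27.414252709277804 pitch -0.04136078988570419 F [-0.4   0.07 -1.84] t 19.125 w 18.916215572294963
down turn [-0.04 -0.04  0.09] shift cm [-0.07  0.1   0.58]
```

```bash
python3 -m inch '[[[0,0,0],[0,0,0.3],1],[[0,0,0],[0,0,0.6],1],[[0,0,0],[0,0,0.65],1],[[0,0,0],[0,0,0.65],1]]'
```

```text
t: 19.62
position: [416.4, 43.3, 112.9]
ee_rot: [[0.887, -0.461, -0.001], [-0.461, -0.887, 0.001], [-0.001, -0.0, -1.0]]
contact_force: [-4.2, -0.6, 18.3]
grip_width: 19.0
grasp_force: 81.8
```

```bash
python3 -m inch '[[[0,0,0],[0,0,0.6],3],[[0,0,0],[0,0,0.6],5],[[0,0,0],[0,0,0.6],7],[[0,0,0],[0,0,0.6],8.5],[[0,0,0],[0,0,0.6],8.5],[[0,0,0],[0,0,-2],8.5],[[0,0,0],[0,0,-6],8.5],[[0,0,0],[0,0,-11],8.5],[[0,0,0],[0,0,-17],8.5],[[0,0,0],[0,0,-21],8.5],[[0,0,0],[0,0,-21],8.5],[[0,0,0],[0,0,-21],8.5]]'
python3 - <<'E'
from h import *
im=arm.get_image("wrist");b=arm.get_image("scene")[130:270,200:400]
cv2.imwrite("pics/r.png",np.hstack([cv2.resize(im,(400,300)),cv2.resize(b,(400,300),interpolation=cv2.INTER_CUBIC)]))
rel([470,250,320],frame(40),"a")
rel([555,323,260],frame(88.5),"b");rel([555,323,260],frame(-91.5),"b-")
print(arm.state()["joints"])
E
```

```text
t: 21.12
position: [415.5, 43.1, 320.7]
ee_rot: [[0.887, -0.461, -0.003], [-0.461, -0.887, -0.001], [-0.002, 0.002, -1.0]]
contact_force: [-0.1, 0.2, -0.9]
grip_width: 85.0
grasp_force: 0.0
a turn [  0.07   0.27 -67.47] shift cm [ -4.7  -20.89  -0.06]
b turn [  -0.05    0.31 -115.97] shift cm [ -0.5  -31.31   5.89]
b- turn [ 0.27  0.05 64.03] shift cm [ -0.5  -31.31   5.89]
[ -30.57   -1.34   19.95  118.78    0.57   62.75 -128.36]
```

View pics/r.png

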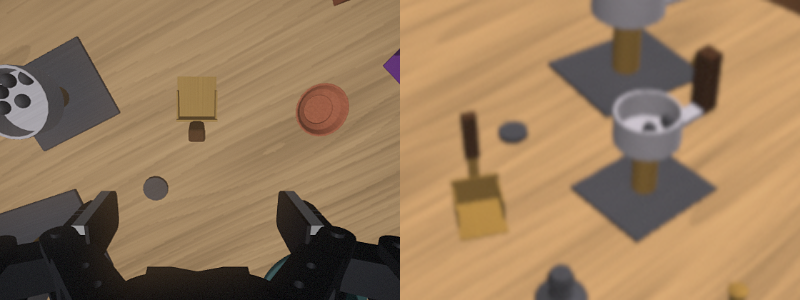

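```bash
python3 - <<'E'
from h import *
rel([555,285,300],frame(88.5),"b")
E
python3 -m inch '[[[0,0,-10],[-2,-4,0],8.5],[[0,0,-20],[-3.5,-9,0],8.5],[[0,0,-30],[-4.5,-14,0],8.5],[[0,0,-40],[-4,-18,0],8.5],[[0,0,-50],[-3,-21,0],8.5],[[0,0,-60],[-1.5,-24,0],8.5],[[0,0,-70],[0,-26,0],8.5],[[0,0,-80],[1.2,-28,0.5],8.5],[[0,0,-90],[1.2,-28,1],8.5],[[0,0,-100],[1.2,-28,2],8.5],[[0,0,-110],[1.2,-28,2],8.5],[[0,0,-116],[1.2,-28,2],8.5],[[0,0,-116],[1.2,-28,2],8.5],[[0,0,-116],[1.2,-28,2],8.5]]'
python3 - <<'E'
from h import *
import pickle
pickle.dump(arm.camera_info("wrist"),open("w7.pkl","wb"));im=arm.get_image("wrist")
cv2.imwrite("pics/w7.png",cv2.resize(im,(800,600),interpolation=cv2.INTER_CUBIC)[:460]);print(arm.state()["joints"])
E
```

```text
b turn [  -0.05    0.31 -115.97] shift cm [  1.24 -27.92   1.9 ]
t: 22.98
position: [555.7, 285.8, 300.0]
ee_rot: [[0.028, 1.0, -0.003], [1.0, -0.028, -0.002], [-0.002, -0.003, -1.0]]
contact_force: [0.1, 0.2, -0.3]
grip_width: 84.7
grasp_force: 0.0
[-29.84  22.22  -0.59  92.76   0.24  65.19 -32.04]
```

View pics/w7.png

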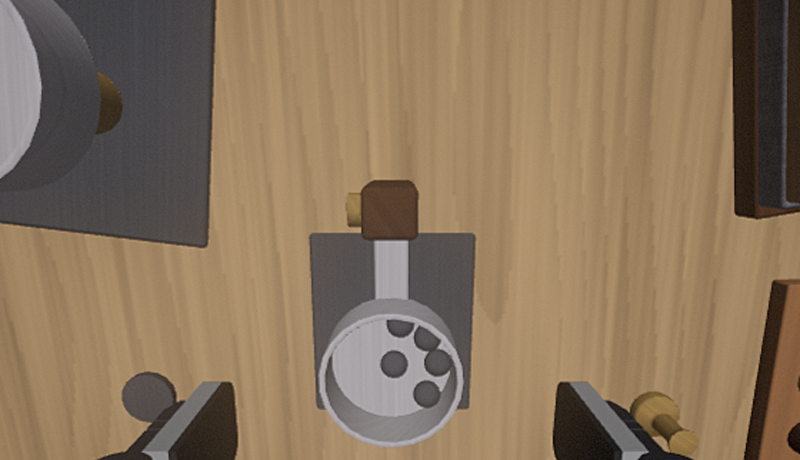

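```bash
python3 - <<'E'
from h import *
import pickle
w=pickle.load(open("w7.pkl","rb"))
t=plane(w,sc((389,210)),158);print(t,plane(w,sc((361,210)),158),plane(w,sc((417,210)),158))
print("tri top",tri([(w,sc((389,210))),("scene",sc((507,221))),("top",sc((220,314)))]))
# pinch centre: outer extents -14-8 .. +14 -> centre offset -4 mm in x
g=[t[0]-3,t[1]];R=frame(88.5)
rel([*g,220],R,"above");rel([*g,142],R,"grasp")
E
```

```text
[553.38 326.78 158.  ] [539.86 327.15 158.  ] [566.9 326.4 158. ]
tri top (array([553.4 , 325.47, 155.63]), np.float64(3.1763908608927904))
above turn [-0.14  0.08 -0.05] shift cm [ 4.08 -0.63  8.02]
grasp turn [-0.14  0.08 -0.05] shift cm [ 4.09 -0.61 15.82]
```

```bash
python3 -m inch '[[[0,0,0],[2,-0.3,3],8.5],[[0,0,0],[4,-0.5,6],8.5],[[0,0,0],[4,-0.5,8],8.5],[[0,0,0],[4,-0.5,8],8.5],[[0,0,0],[4,-0.5,11],8.5],[[0,0,0],[4,-0.5,14],8.5],[[0,0,0],[4,-0.5,15.8],8.5],[[0,0,0],[4,-0.5,15.8],8.5],[[0,0,0],[4,-0.5,15.8],6],[[0,0,0],[4,-0.5,15.8],4],[[0,0,0],[4,-0.5,15.8],3],[[0,0,0],[4,-0.5,15.8],2],[[0,0,0],[4,-0.5,15.8],2],[[0,0,0],[4,-0.5,15.8],2],[[0,0,0],[4,-0.5,15.8],2],[[0,0,0],[4,-0.5,15.8],2]]' 60
```

```text
t: 25.02
position: [553.4, 326.3, 144.3]
ee_rot: [[0.026, 1.0, 0.002], [1.0, -0.026, 0.001], [0.001, 0.002, -1.0]]
contact_force: [4.8, 0.5, 3.0]
grip_width: 27.7
grasp_force: 63.1
```

```bash
python3 -m inch '[[[0,0,0],[0,0,-0.3],2],[[0,0,0],[0,0,-1],2],[[0,0,0],[0,0,-1.8],2],[[0,0,0],[0,0,-2.6],2],[[0,0,0],[0,0,-3.4],2],[[0,0,0],[0,0,-4.2],2],[[0,0,0],[0,0,-5],2],[[0,0,0],[0,0,-5.8],2],[[0,0,0],[0,0,-6.6],2],[[0,0,0],[0,0,-7.4],2],[[0,0,0],[0,0,-8.2],2],[[0,0,0],[0,0,-9],2],[[0,0,0],[0,0,-9.4],2],[[0,0,0],[0,0,-9.4],2]]'
```

```text
t: 26.78
position: [553.4, 326.3, 236.3]
ee_rot: [[0.026, 1.0, 0.001], [1.0, -0.026, 0.001], [0.001, 0.001, -1.0]]
contact_force: [9.5, 4.0, -7.3]
grip_width: 27.3
grasp_force: 63.4
```

```bash
python3 -m inch '[[[0,0,0],[0,0,-0.3],2],[[0,0,0],[0,0,-0.6],2],[[0,0,0],[0,0,-0.8],2],[[0,0,0],[0,0,-0.9],2],[[0,0,0],[0,0,-0.9],2],[[0,0,0],[0,0,-0.9],2]]'
```

```text
t: 27.52
position: [553.3, 326.2, 244.5]
ee_rot: [[0.026, 1.0, 0.001], [1.0, -0.026, 0.0], [0.0, 0.001, -1.0]]
contact_force: [10.5, 3.9, -9.9]
grip_width: 27.3
grasp_force: 63.1
```

```bash
python3 -m inch '[[[0,0,0],[0,0,-0.1],2],[[0,0,0],[0,0,-0.2],2],[[0,0,0],[0,0,-0.25],2],[[0,0,0],[0,0,-0.25],2],[[0,0,0],[0,0,-0.25],2]]'
python3 - <<'E'
from h import *
print(arm.state()["position"],arm.state()["contact_force"])
cv2.imwrite("pics/f.png",np.hstack([cv2.resize(arm.get_image("wrist"),(400,300)),cv2.resize(arm.get_image("scene")[80:270,200:450],(400,300),interpolation=cv2.INTER_CUBIC)]))
E
```

```text
t: 28.15
position: [553.3, 326.2, 244.7]
ee_rot: [[0.026, 1.0, -0.0], [1.0, -0.026, -0.0], [-0.0, -0.0, -1.0]]
contact_force: [14.8, 6.6, -20.5]
grip_width: 27.3
grasp_force: 63.0
[553.3  326.19 244.71] [ 14.83   6.63 -20.45]
```

View pics/f.png

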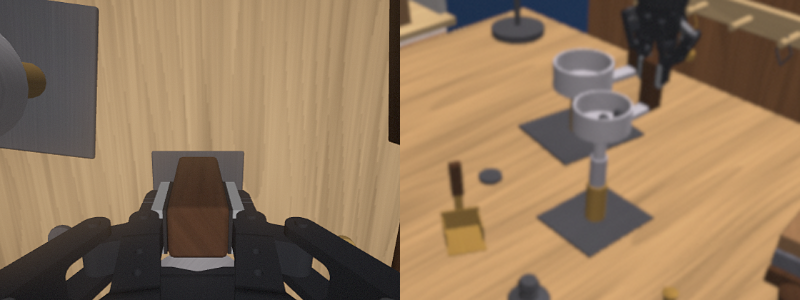

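```bash
python3 -c "
from cell import arm
print(arm.close_job())"
```

```text
the job is handed in; nothing more can be done
None
```

I handed the job in at about 28 s with all five balls in the cup, the scoop upright on the shelf and let go, and the cup held against the second stop (about 100 mm up, wrist force 20 N); `close_job` returned no verdict, I viewed 12 pictures against the limit of 10, and I skipped most after-view notes and the enlarged crop confirming the scoop and stand.

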